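Roll a test bar into the V-block of the ultrasonic station

TASK

Without picking it up or pinching it, roll the aluminium bar along the dark loading plate with your fingertips until it drops into the V of the steel V-block. Then push on the bar's free end to slide it along the V until its other end gently presses the orange-tipped spring probe in a little way, and leave it lying there against the probe. Do not fling the bar or ram the probe, and leave everything else on the bench where it is.

Things in the scene. Friction and masses are not known exactly. Their poses are not given: they have to be found in the camera images.
- bar: Loose solid aluminium round bar, 40 mm diameter, 130 mm long, about 0.45 kg, blue band at its free (-y) end, lying on the dark loading plate. Origin at its centre, 38 mm above the bench while on the plate; its y axis is the bar's axis, its +y end goes to the probe; x and z turn as it rolls. Rolls almost freely. Starts 150 to 185 mm (station x) short of the V, within 0.22 rad of the V's direction.
- station: Fixed station: dark loading plate, steel V-block, probe bracket. Origin on the bench under the bottom line of the V; y along the V towards the probe, x across it away from the robot (the bar comes from -x), z up. Plate top 18 mm high, x = -240 to -16, y = -130 to +85 mm. A bar in the V has its centre at x = 0, 30 mm above the bench. Bracket: x = -32 to 32, y = 92 to 140 mm, 49 mm high.
- near_crest (a point): Point on the near edge of the V, level with the plate, 18 mm above the bench, at station x = -16, y = 0 mm. From here a 45 degree flank runs down to the bottom line of the V at x = 0, 2 mm above the bench, and another up to the far edge at x = +16 mm; the steel shoulder behind ends at x = 36 mm. The V-block reaches from y = -100 to +80 mm.
- probe_tip (a point): Centre of the face of the round orange-tipped spring probe (20 mm diameter), which faces the station's -y, on the axis of a bar lying in the V, 30 mm above the bench. When free it is at station y = +70 mm, so a bar just touching it has its centre at y = +5 mm. It moves with the probe.
- probe (a joint): How far the spring probe is pressed in along the station's +y: 0 m when free, up to a hard stop at 0.008. Soft spring, 250 N/m (2 N at the stop); the bar's friction in the V is enough to keep it pressed in a few millimetres.
- brass_stub_mid (a point): Leave alone: an upright brass stub, 25 mm diameter, 50 mm tall; point half-way up.
- black_stub_mid (a point): Leave alone: an upright black plastic stub, 30 mm diameter, 40 mm tall; point half-way up.
- step_wedge_mid (a point): Leave alone: a small steel calibration step wedge, 70 x 22 mm, five steps 5 to 25 mm high; point at its middle, 6 mm up.
- gel_bottle_mid (a point): Leave alone: a clear bottle of couplant gel with a white cap, 42 mm diameter, 125 mm tall; point half-way up.
- wood_sample_mid (a point): Leave alone: a brown wooden sample block, 50 x 75 x 30 mm; point at its centre.
- screwdriver_mid (a point): Leave alone: a screwdriver with a red handle lying on the bench, about 200 mm long; point near its middle.
- caliper_mid (a point): Leave alone: a digital caliper lying flat, about 200 mm long, 12 mm high; point near its middle.
There are look-alikes about, which are no part of the job. What is shaped like the bar but green or yellow is not meant.

How it is judged:
By the outcome, as a careful person would: the job done as asked, in the order asked, and still so for the second after the job is handed in, with the robot touching nothing.
It also fails if it takes over 64 s, if anything falls off the work surface, if the arm or the gripper's body presses on something with over 40 N, if the wrist force passes 120 N, or if a joint passes its speed limit or range.

ROBOT

A 6-joint arm with a two-finger parallel gripper is mounted at the origin on the work surface. World frame = base frame: x ahead of the robot, y to its left, z up, the work surface at z = 0. Lengths are in m, angles in rad, forces in N, time in s.
With the tool pointing down it reaches from about 0.375 to 0.975 m from the base axis. Payload 3.8 kg.
Tool frame: the origin (TCP) lies midway between the tips of the shut fingers; the grasp point (between the pads) lies 19 mm behind it; z points along the fingers, y is the direction in which the jaws open and shut (so a half turn about z gives the same grasp; the last joint's range is limited). The gripper opens to 85 mm and grips with 20 to 120 N. Pads are 22 mm wide; open, the fingers measure 114 mm over their backs; the gripper's body (76 mm by 85 mm) begins 54 mm behind the grasp point. The pads swing forward as they close: fully open they stand 13 mm farther back than shut.
Start: joints at [-1.267, 0.264, 1.604, -0, 1.274, -0.037], TCP at [0.226, -0.636, 0.231] pointing down, gripper open.
Joint ranges: [-2.63, 2.63], [-0.94, 2.18], [0.31, 2.57], [-1.31, 4.45], [0, 2.66], [-2.55, 2.55]. Speed limits (rad/s): [2.57, 2.57, 3.14, 3.14, 3.14, 3.14].

INTERFACE

Orientations are given as a rotation vector (axis times angle).
In Python, from workcell import bot gives the robot as it stands.
- The arm moves only by the shell command python3 -m inch 'ROWS' [FORCE]. ROWS is JSON, a list of rows, each an object of numbers: "dx", "dy", "dz": the shift along the tool's x, y, z in m; "ax", "ay", "az": the turn, a rotation vector about the tool's x, y, z in degrees; "fingers": the opening, from -1 (shut) to 1 (fully open). A call has 1 to 20 rows; each row is the pose to reach, as a shift and turn from the pose measured when the call began, along the tool's axes at that moment; what a row does not reach only later rows make up. A row lasts 1/8 s, in which the tool goes at most 62.5 mm and 10.7 degrees, less where a joint would pass 70% of its speed; a pose out of reach is approached as far as the arm can. A call with a gripper value outside its range is refused whole. The fingers move at their own pace and stop on an object; FORCE is the grip in N (left out, the last holds). Time passes only in rows, so rows that repeat a pose let the fingers close. It gives the time, the measured TCP pose, the force and the opening at its end, in the units of the state.
- bot.read_state(): the state, without advancing time (a new reading comes with each control period).
- bot.read_camera(name): name is "scene" or "side" or "wrist"; returns (picture, depth): 480x640x3 uint8, blue, green, red; 480x640 float32, m along the optical axis (not along the pixel's ray), 0 where there is no reading.
- bot.get_calibration(name): a dict with "intrinsics" (3x3 intrinsics, pixels), "view" (4x4, takes a point from world to camera coordinates). Camera axes: x right, y down, z forward; pixel columns grow to the right and rows downward; lengths in m; the calibration is good to about 2 mm. A picture is of the moment at which its call begins: read the wrist's pose just before it. get_calibration takes no time and is no camera call; for the wrist camera it gives the pose at the moment of the call.
- bot.finish_job(): hands the job in, once; it reports no verdict.
Trained networks look in the newest picture that a camera, given by its name, has taken for a name from the list of things; names that differ only in an ending like _2 or _b are one class to them, and where a whole thing is asked for, a point or a joint stands for the part that bears it (a point fixed in the world has none). Each returns a list of dicts, best first, with "p" (0 to 1); they miss things now and then, are a little off and sometimes report something else, mostly with a low value. They report only what shows in the picture. A call takes as long as a camera call. They do not tell look-alikes from the thing itself.
- bot.masks_of(camera, thing): "region" (480x640 bool, what is visible of it) and "box" ([left, top, right, bottom] in pixels, round what is visible of it).
The state is a dict: "time": time; "q": joint angles; "joint_vel": joint speeds; "joint_torque": joint torques, N m; "tool_pos": TCP position; "tcp_rot": TCP orientation; "wrist_force": force on the tool from outside, world axes, zero at the start; "torque": the same for the moment, N m; "width": opening from 0.0 (shut) to 1.0 (fully open).
Only numpy, scipy, OpenCV 4.12 (cv2) and the standard library are available. Lean on these libraries where they do the work, as an engineer would, in place of code of your own. Each camera call takes 0.05 s, during which the arm holds its last target. There are 200 camera calls.

## Working session

There is one attempt and no reset: what is moved stays moved. The work goes in short steps, Python scripts to look and compute and a shell command to move; the robot and the scene stay as the last step left them, time stands still between calls to the robot, and variables do not carry over. Pictures are saved under pics/ and viewed, about 8 in all and at most 12, crops included, and the job is handed in when it is done.

```bash
mkdir -p pics; ls; python3 - <<'E'
from workcell import bot
import cv2,numpy as np
s=bot.read_state(); print({k:np.round(v,3).tolist() for k,v in s.items()})
a,_=bot.read_camera("scene"); b,_=bot.read_camera("side")
cv2.imwrite("pics/scene0.png",a); cv2.imwrite("pics/side0.png",b)
for c in("scene","side","wrist"):
  k=bot.get_calibration(c); print(c,np.round(k["intrinsics"],1).tolist(),np.round(k["view"],3).tolist())
E
```

```text
pics
{'time': 0.0, 'q': [-1.267, 0.265, 1.605, 0.0, 1.274, -0.037], 'joint_vel': [-0.0, 0.001, 0.001, 0.001, 0.001, 0.001], 'joint_torque': [-0.001, -51.511, -36.731, -0.0, 0.013, -0.0], 'tool_pos': [0.225, -0.635, 0.23], 'tcp_rot': [-3.094, -0.532, 0.0], 'wrist_force': [0.332, 0.05, 0.608], 'torque': [0.031, 0.045, -0.01], 'width': 0.999}
scene [[497.0, 0.0, 314.3], [0.0, 497.0, 236.9], [0.0, 0.0, 1.0]] [[0.726, 0.687, -0.005, -0.368], [0.431, -0.461, -0.775, -0.203], [-0.535, 0.561, -0.631, 1.39], [0.0, 0.0, 0.0, 1.0]]
side [[446.2, 0.0, 318.6], [0.0, 446.2, 243.1], [0.0, 0.0, 1.0]] [[-0.997, -0.07, -0.017, 0.523], [-0.042, 0.759, -0.65, 0.093], [0.059, -0.648, -0.76, 0.916], [0.0, 0.0, 0.0, 1.0]]
wrist [[385.6, 0.0, 316.2], [0.0, 385.6, 245.6], [0.0, 0.0, 1.0]] [[0.335, -0.942, -0.002, -0.674], [-0.897, -0.319, 0.306, -0.041], [-0.289, -0.1, -0.952, 0.381], [0.0, 0.0, 0.0, 1.0]]
```

View pics/scene0.png

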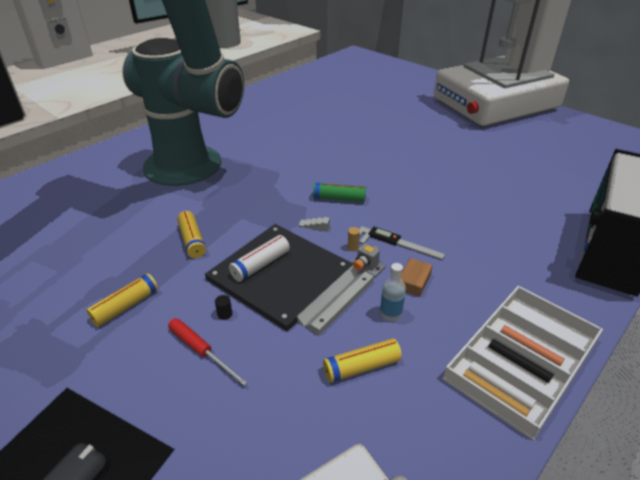

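View pics/side0.png

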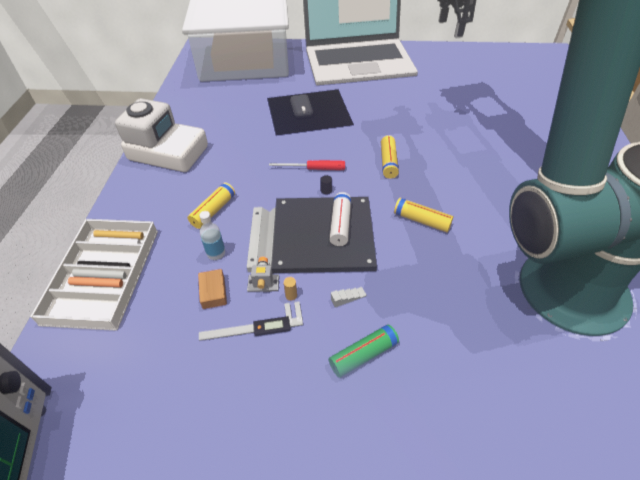

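The scene view shows the white bar with its blue band at about (260,257) on the dark plate, with the V-block and orange probe at (340,290). In the side view the bar is at (341,219) and the V at (262,245). Next I measure both from depth.

```bash
cat > h.py <<'E'
from workcell import bot
import numpy as np,cv2
def cloud(c):
    img,d=bot.read_camera(c); k=bot.get_calibration(c); K,V=k["intrinsics"],np.array(k["view"])
    v,u=np.mgrid[:480,:640]; P=np.stack([(u-K[0][2])/K[0][0]*d,(v-K[1][2])/K[1][1]*d,d],-1)
    W=(P-V[:3,3])@V[:3,:3]; W[d==0]=np.nan
    return img,W
def barfit(W,m):
    """axis fit from the visible cylinder points: centre, yaw of +y-ish axis, length"""
    p=W[m]; p=p[np.isfinite(p).all(1)]; p=p[(p[:,2]>.03)&(p[:,2]<.07)]
    zt=np.percentile(p[:,2],97); t=p[p[:,2]>zt-.008]
    c=np.median(t[:,:2],0); _,_,vt=np.linalg.svd(t[:,:2]-t[:,:2].mean(0),full_matrices=False); a=vt[0]
    if a[1]<0:a=-a
    s=(p[:,:2]-c)@a; lo,hi=np.percentile(s,[1,99]); c=t[:,:2].mean(0); n=np.array([-a[1],a[0]])
    s=(p[:,:2]-c)@a; lo,hi=np.percentile(s,[1,99])
    return c+a*(lo+hi)/2,np.arctan2(-a[0],a[1]),hi-lo,zt
E
python3 - <<'E'
from h import *
for c in("scene","side"):
    img,W=cloud(c)
    ms=bot.masks_of(c,"bar")
    for m in ms: 
        r=barfit(W,m["region"]); print(c,"bar",round(m["p"],2),np.round(m["box"]),np.round(r[0],4),np.round(r[1:],4))
    st=bot.masks_of(c,"station"); print([(round(m["p"],2),np.round(m["box"])) for m in st])
    g=img.max(2).astype(int)
    m=st[0]["region"]; dk=m&(g<75)&(W[...,2]>.006)&(W[...,2]<.03)
    n,l,s,_=cv2.connectedComponentsWithStats(dk.astype(np.uint8)); k=1+np.argmax(s[1:,4]); p=W[l==k]
    print("plate z",np.percentile(p[:,2],[5,50,95]).round(4)); r=cv2.minAreaRect((p[:,:2]*1000).astype(np.float32)); print(r, np.round(cv2.boxPoints(r)).tolist())
    o=m&(img[...,2]>180)&(img[...,1]<150)&(img[...,0]<100)&(W[...,2]<.06); print("orange",o.sum(),np.nanmedian(W[o],0).round(4))
    for t in("brass_stub_mid","black_stub_mid","gel_bottle_mid","step_wedge_mid","screwdriver_mid"):
        q=bot.masks_of(c,t)
        if q:
            x=W[q[0]["region"]]; x=x[x[:,2]>.003]; print(t,round(q[0]["p"],2),np.nanmedian(x,0).round(3))
print(bot.read_state()["time"])
E
```

```text
scene bar 0.93 [323. 339. 402. 384.] [ 0.7964 -0.1865] [-0.4629  0.1284  0.0411]
scene bar 0.9 [231. 233. 292. 279.] [ 0.4893 -0.1422] [-0.037   0.1282  0.0589]
scene bar 0.84 [ 87. 275. 162. 329.] [ 0.3713 -0.3908] [0.0367 0.1277 0.0412]
scene bar 0.8 [177. 208. 205. 256.] [ 0.2972 -0.1812] [1.1429 0.1277 0.0414]
scene bar 0.64 [316. 183. 366. 201.] [0.4333 0.1677] [-0.9657  0.127   0.0411]
scene bar 0.46 [379. 263. 402. 320.] [ 0.7672 -0.0668] [-0.9842  0.0411  0.0689]
[(0.8, array([206., 223., 388., 334.]))]
plate z [0.0148 0.0177 0.0199]
((525.3255004882812, -122.9035415649414), (224.59176635742188, 215.62088012695312), 5.140714168548584) [[404.0, -26.0], [423.0, -240.0], [647.0, -220.0], [628.0, -5.0]]
orange 13 [ 0.6467 -0.0128  0.0384]
brass_stub_mid 0.66 [0.628 0.128 0.008]
black_stub_mid 0.85 [ 0.533 -0.275  0.034]
gel_bottle_mid 0.91 [ 0.766 -0.065  0.066]
step_wedge_mid 0.77 [0.473 0.047 0.013]
screwdriver_mid 0.73 [ 0.551 -0.356  0.021]
side bar 0.93 [395. 202. 455. 230.] [ 0.2961 -0.1739] [1.1373 0.1266 0.0392]
side bar 0.68 [379. 136. 395. 177.] [ 0.3671 -0.3877] [0.0297 0.1308 0.0388]
side bar 0.65 [328. 193. 353. 246.] [ 0.4847 -0.1375] [-0.0265  0.1292  0.057 ]
side bar 0.62 [190. 184. 235. 229.] [ 0.7914 -0.1814] [-0.4842  0.1288  0.0391]
side bar 0.56 [330. 329. 402. 379.] [0.4292 0.1759] [-0.9636  0.1277  0.0393]
[(0.93, array([245., 196., 376., 291.]))]
plate z [0.0066 0.0109 0.0161]
((515.1300048828125, -13.682655334472656), (218.8500518798828, 6.445757865905762), 5.0920090675354) [[406.0, -20.0], [406.0, -27.0], [624.0, -7.0], [624.0, -1.0]]
orange 6 [ 0.6358 -0.012   0.035 ]
brass_stub_mid 0.49 [0.577 0.058 0.039]
black_stub_mid 0.61 [ 0.524 -0.259  0.03 ]
gel_bottle_mid 0.79 [ 0.752 -0.039  0.067]
step_wedge_mid 0.84 [0.469 0.055 0.013]
screwdriver_mid 0.82 [ 0.528 -0.345  0.018]
0.9
```

```bash
cat >> h.py <<'E'
from scipy.spatial.transform import Rotation as Ro
PSI=0.0897; O=np.array([.6508,-.0890])
def s2w(x,y): c,s=np.cos(PSI),np.sin(PSI); return O+np.array([c*x-s*y,s*x+c*y])
def w2s(p): c,s=np.cos(PSI),np.sin(PSI); d=np.asarray(p)[:2]-O; return np.array([c*d[0]+s*d[1],-s*d[0]+c*d[1]])
def rel(xy,z,yaw):
    s=bot.read_state(); R=Ro.from_rotvec(s["tcp_rot"]); T=Ro.from_matrix([[np.cos(yaw),np.sin(yaw),0],[np.sin(yaw),-np.cos(yaw),0],[0,0,-1]])
    d=R.inv().apply(np.r_[xy,z]-s["tool_pos"]); a=(R.inv()*T).as_rotvec(degrees=True)
    print("d mm",np.round(d*1000,1),"a deg",np.round(a,2)); return d,a
E
python3 -c "
from h import *
print(w2s([.4865,-.140])); rel([.435,-.138],.13,-.035)"
```

```text
[-0.16820802 -0.03607701]
d mm [ 363.9 -399.5  101.3] a deg [ 0.    0.   21.53]
```

```bash
python3 -m inch '[{"dx":0.364,"dy":-0.3995,"dz":0.10,"az":21.5,"fingers":1},{"dx":0.364,"dy":-0.3995,"dz":0.10,"az":21.5,"fingers":1},{"dx":0.364,"dy":-0.3995,"dz":0.10,"az":21.5,"fingers":1},{"dx":0.364,"dy":-0.3995,"dz":0.10,"az":21.5,"fingers":1},{"dx":0.364,"dy":-0.3995,"dz":0.10,"az":21.5,"fingers":1},{"dx":0.364,"dy":-0.3995,"dz":0.10,"az":21.5,"fingers":1},{"dx":0.364,"dy":-0.3995,"dz":0.10,"az":21.5,"fingers":1},{"dx":0.364,"dy":-0.3995,"dz":0.10,"az":21.5,"fingers":1},{"dx":0.364,"dy":-0.3995,"dz":0.10,"az":21.5,"fingers":1},{"dx":0.364,"dy":-0.3995,"dz":0.10,"az":21.5,"fingers":1},{"dx":0.364,"dy":-0.3995,"dz":0.10,"az":21.5,"fingers":1},{"dx":0.364,"dy":-0.3995,"dz":0.10,"az":21.5,"fingers":1},{"dx":0.364,"dy":-0.3995,"dz":0.10,"az":21.5,"fingers":1}]'
python3 - <<'E'
from h import *
for c in("wrist","side","scene"):
    img,W=cloud(c); cv2.imwrite(f"pics/{c}1.png",img)
    for m in bot.masks_of(c,"bar"):
        try:
            r=barfit(W,m["region"]); 
            if abs(r[0][0]-.487)<.05 and abs(r[0][1]+.14)<.05: print(c,m["p"],np.round(r[0],4),np.round(r[1:],4))
        except Exception as e: print(e)
    g=img.max(2).astype(int); dk=(g<75)&(W[...,2]>.006)&(W[...,2]<.03)&(abs(W[...,0]-.53)<.2)&(abs(W[...,1]+.12)<.13)
    n,l,s,_=cv2.connectedComponentsWithStats(dk.astype(np.uint8)); k=1+np.argmax(s[1:,4]); p=W[l==k]
    print(np.percentile(p[:,2],[5,50,95]).round(4),cv2.minAreaRect((p[:,:2]*1000).astype(np.float32)))
rel([.435,-.138],.02,-.035)
E
```

```text
invalid input at $[0]: expected keys dx, dy, dz, ax, ay, az, fingers
Traceback (most recent call last):
ValueError: attempt to get argmax of an empty sequence
```

View pics/wrist1.png

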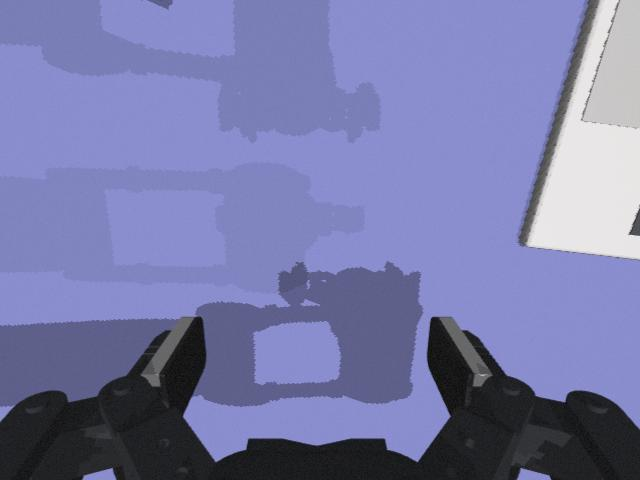

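The move was refused because every key is required in each row. The picture shows only the fingers over empty bench, so I am resending the move with full rows.

```bash
python3 -m inch '[{"dx":0.364,"dy":-0.3995,"dz":0.10,"ax":0,"ay":0,"az":21.5,"fingers":1},{"dx":0.364,"dy":-0.3995,"dz":0.10,"ax":0,"ay":0,"az":21.5,"fingers":1},{"dx":0.364,"dy":-0.3995,"dz":0.10,"ax":0,"ay":0,"az":21.5,"fingers":1},{"dx":0.364,"dy":-0.3995,"dz":0.10,"ax":0,"ay":0,"az":21.5,"fingers":1},{"dx":0.364,"dy":-0.3995,"dz":0.10,"ax":0,"ay":0,"az":21.5,"fingers":1},{"dx":0.364,"dy":-0.3995,"dz":0.10,"ax":0,"ay":0,"az":21.5,"fingers":1},{"dx":0.364,"dy":-0.3995,"dz":0.10,"ax":0,"ay":0,"az":21.5,"fingers":1},{"dx":0.364,"dy":-0.3995,"dz":0.10,"ax":0,"ay":0,"az":21.5,"fingers":1},{"dx":0.364,"dy":-0.3995,"dz":0.10,"ax":0,"ay":0,"az":21.5,"fingers":1},{"dx":0.364,"dy":-0.3995,"dz":0.10,"ax":0,"ay":0,"az":21.5,"fingers":1},{"dx":0.364,"dy":-0.3995,"dz":0.10,"ax":0,"ay":0,"az":21.5,"fingers":1},{"dx":0.364,"dy":-0.3995,"dz":0.10,"ax":0,"ay":0,"az":21.5,"fingers":1}]'
python3 - <<'E'
from h import *
for c in("wrist","side"):
    img,W=cloud(c); cv2.imwrite(f"pics/{c}1.png",img)
    for m in bot.masks_of(c,"bar"):
        try:
            r=barfit(W,m["region"]); 
            if abs(r[0][0]-.487)<.05 and abs(r[0][1]+.14)<.05: print(c,m["p"],np.round(r[0],4),np.round(r[1:],4))
        except Exception as e: print(e)
rel([.435,-.138],.02,-.035)
E
```

```text
time: 2.5
tool_pos: [0.4351, -0.1392, 0.1317]
tcp_rot: [3.14, -0.057, 0.001]
wrist_force: [0.1, -1.1, 0.1]
width: 1.003
wrist 0.66 [ 0.4864 -0.1415] [-0.0272  0.1267  0.0592]
side 0.92 [ 0.4849 -0.1372] [-0.03    0.1294  0.0571]
d mm [-1.000e-01 -1.000e+00  1.115e+02] a deg [ 0.01 -0.03 -0.08]
```

View pics/wrist1.png

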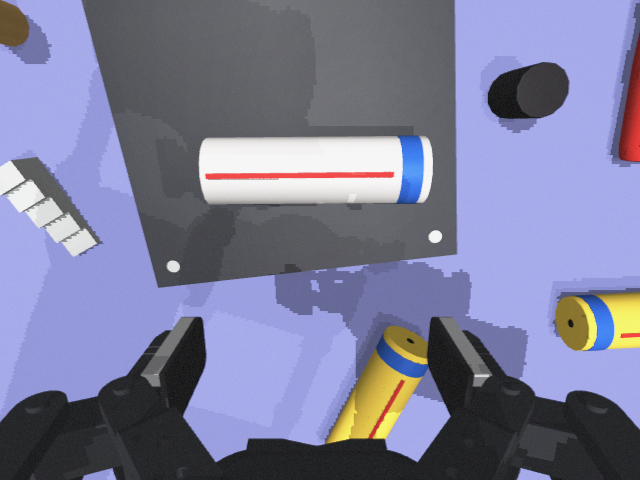

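The wrist view shows the bar level at (315,170) with its blue band to the right at (412,170). The fingers are symmetric below it, over the near plate edge. I'll descend behind the bar and start a slow push.

```bash
python3 -m inch '[{"dx":0,"dy":-0.001,"dz":0.05,"ax":0,"ay":0,"az":0,"fingers":1},{"dx":0,"dy":-0.001,"dz":0.09,"ax":0,"ay":0,"az":0,"fingers":1},{"dx":0,"dy":-0.001,"dz":0.111,"ax":0,"ay":0,"az":0,"fingers":1},{"dx":0,"dy":-0.001,"dz":0.111,"ax":0,"ay":0,"az":0,"fingers":1},{"dx":0.005,"dy":-0.001,"dz":0.111,"ax":0,"ay":0,"az":0,"fingers":1},{"dx":0.01,"dy":-0.001,"dz":0.111,"ax":0,"ay":0,"az":0,"fingers":1},{"dx":0.0135,"dy":-0.001,"dz":0.111,"ax":0,"ay":0,"az":0,"fingers":1},{"dx":0.016,"dy":-0.001,"dz":0.111,"ax":0,"ay":0,"az":0,"fingers":1},{"dx":0.0185,"dy":-0.001,"dz":0.111,"ax":0,"ay":0,"az":0,"fingers":1},{"dx":0.021,"dy":-0.001,"dz":0.111,"ax":0,"ay":0,"az":0,"fingers":1},{"dx":0.0235,"dy":-0.001,"dz":0.111,"ax":0,"ay":0,"az":0,"fingers":1},{"dx":0.026,"dy":-0.001,"dz":0.111,"ax":0,"ay":0,"az":0,"fingers":1},{"dx":0.0285,"dy":-0.001,"dz":0.111,"ax":0,"ay":0,"az":0,"fingers":1},{"dx":0.031,"dy":-0.001,"dz":0.111,"ax":0,"ay":0,"az":0,"fingers":1},{"dx":0.0335,"dy":-0.001,"dz":0.111,"ax":0,"ay":0,"az":0,"fingers":1},{"dx":0.036,"dy":-0.001,"dz":0.111,"ax":0,"ay":0,"az":0,"fingers":1}]'
cat > look.py <<'E'
from h import *; import sys
for c in sys.argv[1].split(","):
    img,W=cloud(c)
    if len(sys.argv)>2: cv2.imwrite(f"pics/{c}{sys.argv[2]}.png",img)
    for m in bot.masks_of(c,"bar"):
        try:
            r=barfit(W,m["region"]); q=w2s(r[0])
            if -.2<q[0]<.03 and abs(q[1])<.12: print(c,round(m["p"],2),"world",np.round(r[0],4),"stn",np.round(q,4),"yaw rel",round(r[1]-PSI,3),"len,ztop",np.round(r[2:],4))
        except Exception as e: pass
s=bot.read_state(); print("t",round(s["time"],2),"tcp",np.round(s["tool_pos"],4),"tcp stn",np.round(w2s(s["tool_pos"]),4),"F",np.round(s["wrist_force"],1))
E
python3 look.py side,wrist 2
```

```text
time: 4.7
tool_pos: [0.4712, -0.1393, 0.0205]
tcp_rot: [3.141, -0.057, 0.001]
wrist_force: [0.1, -0.1, -0.5]
width: 1.0
side 0.92 world [ 0.5033 -0.1377] stn [-0.1513 -0.0353] yaw rel -0.087 len,ztop [0.1287 0.057 ]
side 0.6 world [0.6396 0.0272] stn [-0.0008  0.1167] yaw rel -1.615 len,ztop [0.039  0.0487]
wrist 0.76 world [ 0.507  -0.1419] stn [-0.148  -0.0398] yaw rel -0.118 len,ztop [0.1264 0.0588]
t 4.9 tcp [ 0.4712 -0.1394  0.0205] tcp stn [-0.1834 -0.0341] F [ 0.4 -0.1 -0.9]
```

View pics/side2.png

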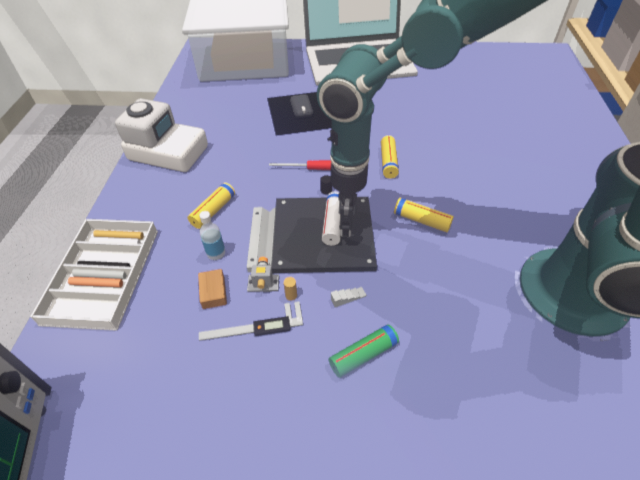

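Side view: the bar at (332,219) is in front of the fingers and has rolled about 20 mm as expected. I keep rolling, turning the fingers gradually towards the station's yaw.

```bash
python3 -m inch '[{"dx":0.003,"dy":0,"dz":0,"ax":0,"ay":0,"az":-0.5,"fingers":1},{"dx":0.006,"dy":0,"dz":0,"ax":0,"ay":0,"az":-1,"fingers":1},{"dx":0.009,"dy":0,"dz":0,"ax":0,"ay":0,"az":-1.5,"fingers":1},{"dx":0.012,"dy":0,"dz":0,"ax":0,"ay":0,"az":-2,"fingers":1},{"dx":0.015,"dy":0,"dz":0,"ax":0,"ay":0,"az":-2.5,"fingers":1},{"dx":0.018,"dy":0,"dz":0,"ax":0,"ay":0,"az":-3,"fingers":1},{"dx":0.021,"dy":0,"dz":0,"ax":0,"ay":0,"az":-3.5,"fingers":1},{"dx":0.024,"dy":0,"dz":0,"ax":0,"ay":0,"az":-4,"fingers":1},{"dx":0.027,"dy":0,"dz":0,"ax":0,"ay":0,"az":-4.5,"fingers":1},{"dx":0.030,"dy":0,"dz":0,"ax":0,"ay":0,"az":-5,"fingers":1},{"dx":0.033,"dy":0,"dz":0,"ax":0,"ay":0,"az":-5.5,"fingers":1},{"dx":0.036,"dy":0,"dz":0,"ax":0,"ay":0,"az":-6,"fingers":1},{"dx":0.039,"dy":0,"dz":0,"ax":0,"ay":0,"az":-6.5,"fingers":1},{"dx":0.042,"dy":0,"dz":0,"ax":0,"ay":0,"az":-7,"fingers":1},{"dx":0.045,"dy":0,"dz":0,"ax":0,"ay":0,"az":-7,"fingers":1}]'
python3 look.py wrist 3;
```

```text
time: 6.78
tool_pos: [0.5163, -0.141, 0.0205]
tcp_rot: [3.138, 0.135, 0.001]
wrist_force: [-0.6, -0.5, 0.3]
width: 0.999
wrist 0.68 world [ 0.5556 -0.1432] stn [-0.0997 -0.0455] yaw rel -0.117 len,ztop [0.1266 0.0591]
t 6.88 tcp [ 0.5167 -0.141   0.0206] tcp stn [-0.1383 -0.0398] F [-1.4 -0.9 -1.1]
```

As expected, the freely rolling bar keeps its yaw (-0.117). The V will align it, so I continue.

```bash
python3 -m inch '[{"dx":0.003,"dy":0.001,"dz":0,"ax":0,"ay":0,"az":0,"fingers":1},{"dx":0.007,"dy":0.002,"dz":0,"ax":0,"ay":0,"az":0,"fingers":1},{"dx":0.011,"dy":0.003,"dz":0,"ax":0,"ay":0,"az":0,"fingers":1},{"dx":0.015,"dy":0.004,"dz":0,"ax":0,"ay":0,"az":0,"fingers":1},{"dx":0.019,"dy":0.005,"dz":0,"ax":0,"ay":0,"az":0,"fingers":1},{"dx":0.023,"dy":0.006,"dz":0,"ax":0,"ay":0,"az":0,"fingers":1},{"dx":0.027,"dy":0.007,"dz":0,"ax":0,"ay":0,"az":0,"fingers":1},{"dx":0.031,"dy":0.008,"dz":0,"ax":0,"ay":0,"az":0,"fingers":1},{"dx":0.035,"dy":0.009,"dz":0,"ax":0,"ay":0,"az":0,"fingers":1},{"dx":0.039,"dy":0.010,"dz":0,"ax":0,"ay":0,"az":0,"fingers":1},{"dx":0.043,"dy":0.011,"dz":0,"ax":0,"ay":0,"az":0,"fingers":1},{"dx":0.047,"dy":0.012,"dz":0,"ax":0,"ay":0,"az":0,"fingers":1},{"dx":0.051,"dy":0.013,"dz":0,"ax":0,"ay":0,"az":0,"fingers":1},{"dx":0.055,"dy":0.014,"dz":0,"ax":0,"ay":0,"az":0,"fingers":1},{"dx":0.059,"dy":0.015,"dz":0,"ax":0,"ay":0,"az":0,"fingers":1},{"dx":0.063,"dy":0.015,"dz":0,"ax":0,"ay":0,"az":0,"fingers":1},{"dx":0.066,"dy":0.015,"dz":0,"ax":0,"ay":0,"az":0,"fingers":1},{"dx":0.069,"dy":0.015,"dz":0,"ax":0,"ay":0,"az":0,"fingers":1}]'
python3 look.py wrist,scene 4
```

```text
time: 9.12
tool_pos: [0.5868, -0.15, 0.0207]
tcp_rot: [3.138, 0.135, 0.001]
wrist_force: [-0.6, -0.4, -0.2]
width: 0.997
wrist 0.61 world [ 0.6263 -0.145 ] stn [-0.0294 -0.0536] yaw rel -0.115 len,ztop [0.1264 0.059 ]
scene 0.58 world [ 0.628  -0.1454] stn [-0.0278 -0.0542] yaw rel -0.12 len,ztop [0.1295 0.0587]
t 9.32 tcp [ 0.5867 -0.15    0.0207] tcp stn [-0.0693 -0.055 ] F [0.3 0.6 0.2]
```

View pics/wrist4.png

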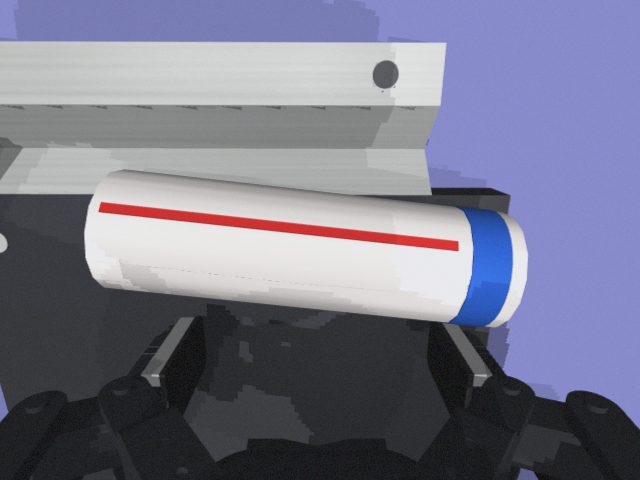

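Wrist view: the bar's far end at (100,230) is at the V's near edge and the blue end at (500,265) lags, overhanging the V-block's end at (430,150). I keep pushing gently with the fingers square to the V, so the far flank helps align the bar.

```bash
python3 -m inch '[{"dx":0.003,"dy":0,"dz":0,"ax":0,"ay":0,"az":0,"fingers":1},{"dx":0.006,"dy":0,"dz":0,"ax":0,"ay":0,"az":0,"fingers":1},{"dx":0.009,"dy":0,"dz":0,"ax":0,"ay":0,"az":0,"fingers":1},{"dx":0.012,"dy":0,"dz":0,"ax":0,"ay":0,"az":0,"fingers":1},{"dx":0.015,"dy":0,"dz":0,"ax":0,"ay":0,"az":0,"fingers":1},{"dx":0.018,"dy":0,"dz":0,"ax":0,"ay":0,"az":0,"fingers":1},{"dx":0.021,"dy":0,"dz":0,"ax":0,"ay":0,"az":0,"fingers":1},{"dx":0.024,"dy":0,"dz":0,"ax":0,"ay":0,"az":0,"fingers":1},{"dx":0.027,"dy":0,"dz":0,"ax":0,"ay":0,"az":0,"fingers":1},{"dx":0.030,"dy":0,"dz":0,"ax":0,"ay":0,"az":0,"fingers":1},{"dx":0.032,"dy":0,"dz":0,"ax":0,"ay":0,"az":0,"fingers":1},{"dx":0.034,"dy":0,"dz":0,"ax":0,"ay":0,"az":0,"fingers":1}]'
python3 look.py wrist,scene 5
```

```text
time: 10.82
tool_pos: [0.6207, -0.1471, 0.0207]
tcp_rot: [3.138, 0.135, 0.001]
wrist_force: [0.2, 0.1, 0.2]
width: 1.0
wrist 0.79 world [ 0.6574 -0.1449] stn [ 0.0015 -0.0562] yaw rel -0.004 len,ztop [0.1266 0.0513]
scene 0.76 world [ 0.6569 -0.1453] stn [ 0.001  -0.0566] yaw rel -0.008 len,ztop [0.1291 0.051 ]
scene 0.25 world [ 0.6383 -0.0808] stn [-0.0117  0.0092] yaw rel -0.135 len,ztop [0.2477 0.051 ]
t 11.03 tcp [ 0.6206 -0.1471  0.0207] tcp stn [-0.0353 -0.0552] F [-0.   0.2  0. ]
```

View pics/wrist5.png

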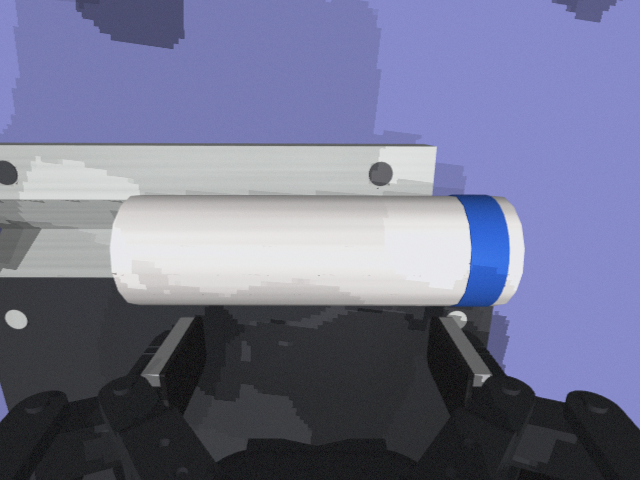

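Wrist view: the bar lies square in the V, its ends at (115,250) and (520,250), with the V-block's end at (435,250). Measured x is about 0, the top is at 51 mm and y is about -56 mm. Next I back off, lift, shut the fingers and turn 90° so their flat sides face the free end.

```bash
python3 -m inch '[{"dx":-0.015,"dy":0,"dz":0,"ax":0,"ay":0,"az":0,"fingers":1},{"dx":-0.03,"dy":0,"dz":-0.01,"ax":0,"ay":0,"az":0,"fingers":1},{"dx":-0.03,"dy":0,"dz":-0.07,"ax":0,"ay":0,"az":0,"fingers":1},{"dx":-0.01,"dy":0.03,"dz":-0.09,"ax":0,"ay":0,"az":-10,"fingers":-1},{"dx":0.01,"dy":0.06,"dz":-0.09,"ax":0,"ay":0,"az":-20,"fingers":-1},{"dx":0.02,"dy":0.09,"dz":-0.09,"ax":0,"ay":0,"az":-30,"fingers":-1},{"dx":0.035,"dy":0.11,"dz":-0.09,"ax":0,"ay":0,"az":-40,"fingers":-1},{"dx":0.035,"dy":0.11,"dz":-0.09,"ax":0,"ay":0,"az":-50,"fingers":-1},{"dx":0.035,"dy":0.11,"dz":-0.09,"ax":0,"ay":0,"az":-60,"fingers":-1},{"dx":0.035,"dy":0.11,"dz":-0.09,"ax":0,"ay":0,"az":-70,"fingers":-1},{"dx":0.035,"dy":0.11,"dz":-0.09,"ax":0,"ay":0,"az":-80,"fingers":-1},{"dx":0.035,"dy":0.11,"dz":-0.09,"ax":0,"ay":0,"az":-90,"fingers":-1},{"dx":0.035,"dy":0.11,"dz":-0.09,"ax":0,"ay":0,"az":-90,"fingers":-1},{"dx":0.035,"dy":0.11,"dz":-0.09,"ax":0,"ay":0,"az":-90,"fingers":-1}]'
cat >> h.py <<'E'
def probe(c):
    img,W=cloud(c); b,g,r=[img[...,i].astype(int) for i in range(3)]
    S=np.stack([(W[...,:2]-O)@[np.cos(PSI),np.sin(PSI)],(W[...,:2]-O)@[-np.sin(PSI),np.cos(PSI)],W[...,2]],-1)
    o=(r>150)&(r-b>80)&(g>50)&(r-g>40)&(abs(S[...,0])<.03)&(abs(S[...,1]-.075)<.03)&(S[...,2]>.01)&(S[...,2]<.06)
    v,u=np.nonzero(o); y=S[...,1][o]; print(c,"orange px",o.sum(),"box",(u.min(),v.min(),u.max(),v.max()) if len(u) else None,"y",np.percentile(y,[2,50,98]).round(4) if len(y) else None)
E
python3 look.py wrist,scene 6; python3 - <<'E'
from h import *
probe("wrist");probe("scene");probe("side"); print(bot.read_state()["q"].__repr__())
rel(s2w(0.0005,-.150),.027,PSI+np.pi/2)
E
```

```text
time: 12.78
tool_pos: [0.6642, -0.2537, 0.1112]
tcp_rot: [2.127, 2.311, 0.001]
wrist_force: [-0.7, 0.4, 0.7]
width: -0.0
wrist 0.63 world [ 0.6565 -0.1654] stn [-0.0012 -0.0766] yaw rel -0.004 len,ztop [0.086  0.0512]
scene 0.68 world [ 0.6569 -0.1452] stn [ 0.001  -0.0565] yaw rel -0.002 len,ztop [0.1293 0.0511]
t 12.97 tcp [ 0.6647 -0.2536  0.1108] tcp stn [-0.0009 -0.1652] F [-1.2  0.3 -0. ]
wrist orange px 0 box None y None
scene orange px 35 box (np.int64(355), np.int64(260), np.int64(362), np.int64(266)) y [0.0708 0.0746 0.0799]
side orange px 32 box (np.int64(259), np.int64(257), np.int64(267), np.int64(261)) y [0.0716 0.0766 0.0817]
array([-3.99513367e-01,  4.19146055e-01,  1.62842482e+00,  1.60930690e-05,
        1.09318980e+00, -4.85089155e-01])
d mm [15.3  1.2 83.7] a deg [ 0.04  0.02 -0.24]
```

View pics/wrist6.png

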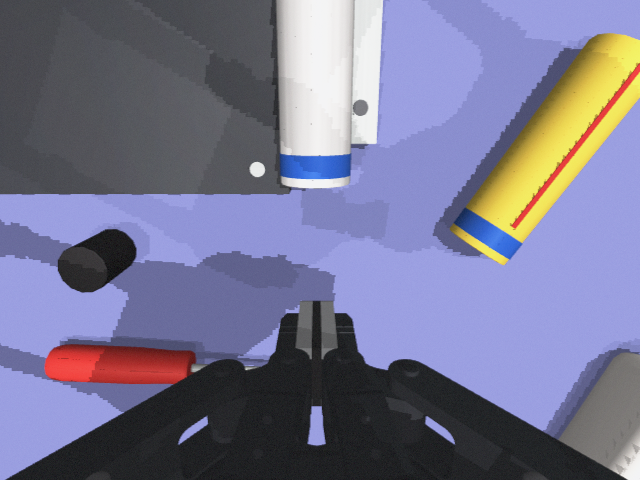

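Wrist view: the bar's blue end is at (315,185), dead ahead of the shut fingertips at (317,305). The screwdriver, black stub and yellow bar are all clear of the path. I descend and push gently.

```bash
python3 -m inch '[{"dx":0.015,"dy":0.001,"dz":0.045,"ax":0,"ay":0,"az":0,"fingers":-1},{"dx":0.015,"dy":0.001,"dz":0.084,"ax":0,"ay":0,"az":0,"fingers":-1},{"dx":0.015,"dy":0.001,"dz":0.084,"ax":0,"ay":0,"az":0,"fingers":-1},{"dx":0.02,"dy":0.001,"dz":0.084,"ax":0,"ay":0,"az":0,"fingers":-1},{"dx":0.025,"dy":0.001,"dz":0.084,"ax":0,"ay":0,"az":0,"fingers":-1},{"dx":0.028,"dy":0.001,"dz":0.084,"ax":0,"ay":0,"az":0,"fingers":-1},{"dx":0.0305,"dy":0.001,"dz":0.084,"ax":0,"ay":0,"az":0,"fingers":-1},{"dx":0.033,"dy":0.001,"dz":0.084,"ax":0,"ay":0,"az":0,"fingers":-1},{"dx":0.0355,"dy":0.001,"dz":0.084,"ax":0,"ay":0,"az":0,"fingers":-1},{"dx":0.038,"dy":0.001,"dz":0.084,"ax":0,"ay":0,"az":0,"fingers":-1},{"dx":0.041,"dy":0.001,"dz":0.084,"ax":0,"ay":0,"az":0,"fingers":-1},{"dx":0.0445,"dy":0.001,"dz":0.084,"ax":0,"ay":0,"az":0,"fingers":-1},{"dx":0.048,"dy":0.001,"dz":0.084,"ax":0,"ay":0,"az":0,"fingers":-1},{"dx":0.052,"dy":0.001,"dz":0.084,"ax":0,"ay":0,"az":0,"fingers":-1},{"dx":0.056,"dy":0.001,"dz":0.084,"ax":0,"ay":0,"az":0,"fingers":-1},{"dx":0.06,"dy":0.001,"dz":0.084,"ax":0,"ay":0,"az":0,"fingers":-1},{"dx":0.064,"dy":0.001,"dz":0.084,"ax":0,"ay":0,"az":0,"fingers":-1},{"dx":0.068,"dy":0.001,"dz":0.084,"ax":0,"ay":0,"az":0,"fingers":-1},{"dx":0.071,"dy":0.001,"dz":0.084,"ax":0,"ay":0,"az":0,"fingers":-1},{"dx":0.073,"dy":0.001,"dz":0.084,"ax":0,"ay":0,"az":0,"fingers":-1}]'
python3 look.py wrist,scene,side 7; python3 -c "
from h import *
probe('scene');probe('side')"
```

```text
time: 15.62
tool_pos: [0.6599, -0.1809, 0.027]
tcp_rot: [2.123, 2.313, 0.0]
wrist_force: [-0.1, -5.7, 2.0]
width: -0.002
wrist 0.81 world [ 0.6527 -0.1202] stn [-0.0009 -0.0312] yaw rel -0.005 len,ztop [0.0973 0.0513]
scene 0.73 world [ 0.6538 -0.1045] stn [ 0.0016 -0.0157] yaw rel -0.011 len,ztop [0.1279 0.0509]
side 0.91 world [ 0.65   -0.1025] stn [-0.0021 -0.0134] yaw rel -0.01 len,ztop [0.1297 0.0492]
t 15.93 tcp [ 0.6598 -0.1807  0.0269] tcp stn [ 0.0008 -0.0921] F [-0.1 -3.4  2.5]
scene orange px 31 box (np.int64(356), np.int64(260), np.int64(362), np.int64(266)) y [0.0706 0.0749 0.0795]
side orange px 30 box (np.int64(259), np.int64(257), np.int64(266), np.int64(261)) y [0.0716 0.0767 0.0813]
```

```bash
python3 -m inch '[{"dx":0.002,"dy":0,"dz":0,"ax":0,"ay":0,"az":0,"fingers":-1},{"dx":0.0045,"dy":0,"dz":0,"ax":0,"ay":0,"az":0,"fingers":-1},{"dx":0.007,"dy":0,"dz":0,"ax":0,"ay":0,"az":0,"fingers":-1},{"dx":0.0095,"dy":0,"dz":0,"ax":0,"ay":0,"az":0,"fingers":-1},{"dx":0.012,"dy":0,"dz":0,"ax":0,"ay":0,"az":0,"fingers":-1},{"dx":0.014,"dy":0,"dz":0,"ax":0,"ay":0,"az":0,"fingers":-1},{"dx":0.016,"dy":0,"dz":0,"ax":0,"ay":0,"az":0,"fingers":-1},{"dx":0.018,"dy":0,"dz":0,"ax":0,"ay":0,"az":0,"fingers":-1}]'
python3 look.py scene,side,wrist 8; python3 -c "
from h import *
probe('scene');probe('side')
a=cv2.imread('pics/side8.png')[215:305,225:325]; b=cv2.imread('pics/scene8.png')[225:325,310:410]
cv2.imwrite('pics/c8.png',np.hstack([cv2.resize(a,(400,360),interpolation=2),cv2.resize(b,(360,360),interpolation=2)]))"
```

```text
time: 17.02
tool_pos: [0.6584, -0.1632, 0.0269]
tcp_rot: [2.123, 2.313, 0.001]
wrist_force: [-0.2, -5.1, 2.1]
width: -0.0
scene 0.83 world [ 0.6519 -0.0882] stn [0.0012 0.0007] yaw rel -0.015 len,ztop [0.1297 0.0511]
side 0.67 world [ 0.6484 -0.0843] stn [-0.0019  0.0049] yaw rel -0.009 len,ztop [0.1277 0.0494]
wrist 0.65 world [ 0.6512 -0.1024] stn [-0.0008 -0.0133] yaw rel -0.005 len,ztop [0.0971 0.0513]
t 17.32 tcp [ 0.6584 -0.1629  0.0269] tcp stn [ 0.0009 -0.0743] F [ 0.9 -4.9  2. ]
scene orange px 14 box (np.int64(358), np.int64(260), np.int64(362), np.int64(264)) y [0.0701 0.0767 0.0807]
side orange px 31 box (np.int64(259), np.int64(257), np.int64(266), np.int64(261)) y [0.0691 0.0766 0.0818]
```

View pics/c8.png

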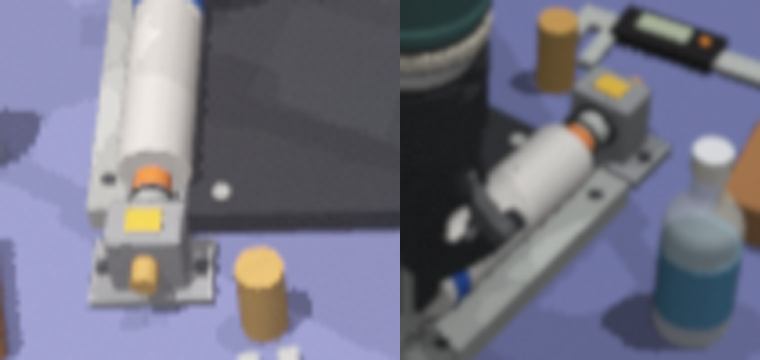

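Crops: the side view (left) has the bar's end almost touching the orange tip at (150,182), and the scene view (right) shows the same at (580,137). The bar's centre is estimated at about y = +2 mm, so a few more millimetres in small slow steps.

```bash
python3 -m inch '[{"dx":0.001,"dy":0,"dz":0,"ax":0,"ay":0,"az":0,"fingers":-1},{"dx":0.002,"dy":0,"dz":0,"ax":0,"ay":0,"az":0,"fingers":-1},{"dx":0.003,"dy":0,"dz":0,"ax":0,"ay":0,"az":0,"fingers":-1},{"dx":0.004,"dy":0,"dz":0,"ax":0,"ay":0,"az":0,"fingers":-1},{"dx":0.005,"dy":0,"dz":0,"ax":0,"ay":0,"az":0,"fingers":-1},{"dx":0.006,"dy":0,"dz":0,"ax":0,"ay":0,"az":0,"fingers":-1}]'
python3 look.py scene,side 9; python3 - <<'E'
from h import *
probe('scene');probe('side')
for c,(x0,x1,y0,y1) in {"side":(250,275,245,300),"scene":(345,380,235,275)}.items():
    for k in (0 if c=="side" else 0,7,8,9):
        i=cv2.imread(f"pics/{c}{k}.png")[y0:y1,x0:x1].astype(float); w=np.clip(i[...,2]-i[...,0]-60,0,None)*(i[...,2]-i[...,1]>45)
        v,u=np.mgrid[y0:y1,x0:x1]; print(c,k,"orange centroid",round((w*u).sum()/w.sum(),2),round((w*v).sum()/w.sum(),2),int((w>0).sum()))
a=cv2.imread('pics/side9.png')[215:305,225:325]; b=cv2.imread('pics/scene9.png')[225:325,310:410]
cv2.imwrite('pics/c9.png',np.hstack([cv2.resize(a,(400,360),interpolation=2),cv2.resize(b,(360,360),interpolation=2)]))
E
```

```text
time: 18.18
tool_pos: [0.6579, -0.1572, 0.0269]
tcp_rot: [2.123, 2.313, 0.001]
wrist_force: [-0.1, -5.9, 1.7]
width: -0.003
scene 0.72 world [ 0.6514 -0.082 ] stn [0.0012 0.0069] yaw rel -0.033 len,ztop [0.1296 0.0511]
t 18.38 tcp [ 0.6579 -0.1571  0.0269] tcp stn [ 0.0009 -0.0685] F [-0.3 -5.1  1.9]
scene orange px 0 box None y None
side orange px 36 box (np.int64(258), np.int64(257), np.int64(266), np.int64(261)) y [0.0727 0.0781 0.0834]
side 0 orange centroid 262.69 258.63 34
side 7 orange centroid 262.53 258.52 35
side 8 orange centroid 262.47 258.59 37
side 9 orange centroid 262.41 259.14 39
scene 0 orange centroid 358.77 263.33 53
scene 7 orange centroid 358.81 263.41 60
scene 8 orange centroid 360.23 262.07 18
scene 9 orange centroid nan nan 0<stdin>:6: RuntimeWarning: invalid value encountered in scalar divide
```

View pics/c9.png

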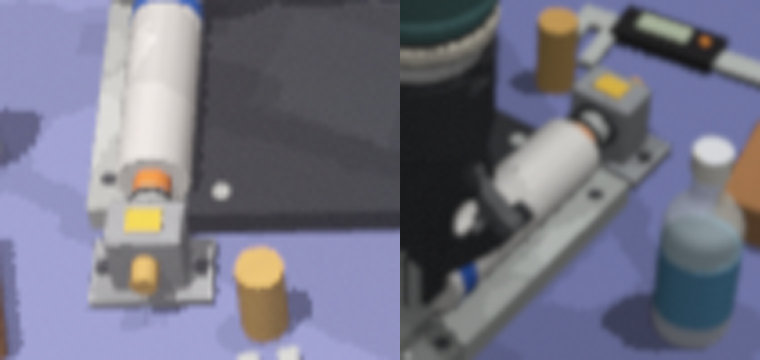

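Crops: the orange tip has moved with the bar. Its side-view centroid shifted 0.55 px and its measured y went from 76.6 to 78.1 mm, so the probe is pressed about 1.5–3 mm. I add a final 1.5 mm, then back off along the V and lift clear.

```bash
python3 -m inch '[{"dx":0.0008,"dy":0,"dz":0,"ax":0,"ay":0,"az":0,"fingers":-1},{"dx":0.0015,"dy":0,"dz":0,"ax":0,"ay":0,"az":0,"fingers":-1},{"dx":0.0015,"dy":0,"dz":0,"ax":0,"ay":0,"az":0,"fingers":-1},{"dx":0,"dy":0,"dz":0,"ax":0,"ay":0,"az":0,"fingers":-1},{"dx":-0.005,"dy":0,"dz":0,"ax":0,"ay":0,"az":0,"fingers":-1},{"dx":-0.02,"dy":0,"dz":0,"ax":0,"ay":0,"az":0,"fingers":-1},{"dx":-0.05,"dy":0,"dz":0,"ax":0,"ay":0,"az":0,"fingers":-1},{"dx":-0.07,"dy":0,"dz":-0.05,"ax":0,"ay":0,"az":0,"fingers":-1},{"dx":-0.07,"dy":0,"dz":-0.1,"ax":0,"ay":0,"az":0,"fingers":-1},{"dx":-0.07,"dy":0,"dz":-0.1,"ax":0,"ay":0,"az":0,"fingers":-1}]'
python3 look.py scene,side 10; python3 - <<'E'
from h import *
probe('side')
for k in (0,9,10):
    x0,x1,y0,y1=250,275,245,300
    i=cv2.imread(f"pics/side{k}.png")[y0:y1,x0:x1].astype(float); w=np.clip(i[...,2]-i[...,0]-60,0,None)*(i[...,2]-i[...,1]>45)
    v,u=np.mgrid[y0:y1,x0:x1]; print(k,"orange centroid",round((w*u).sum()/w.sum(),2),round((w*v).sum()/w.sum(),2))
a=cv2.imread('pics/side10.png')[150:350,200:400]; b=cv2.imread('pics/scene10.png')[190:340,270:420]
cv2.imwrite('pics/c10.png',np.hstack([cv2.resize(a,(400,400),interpolation=2),cv2.resize(b,(400,400),interpolation=2)]))
E
```

```text
time: 19.73
tool_pos: [0.6676, -0.2294, 0.1334]
tcp_rot: [2.118, 2.305, 0.008]
wrist_force: [0.1, 0.2, -0.5]
width: 0.003
scene 0.88 world [ 0.6517 -0.0823] stn [0.0015 0.0066] yaw rel -0.003 len,ztop [0.1269 0.051 ]
side 0.59 world [ 0.6479 -0.0772] stn [-0.0018  0.012 ] yaw rel -0.009 len,ztop [0.1279 0.0493]
t 19.93 tcp [ 0.6623 -0.2265  0.1249] tcp stn [-0.0008 -0.1379] F [-0.1 -0.2 -0.3]
side orange px 34 box (np.int64(258), np.int64(258), np.int64(267), np.int64(262)) y [0.0747 0.0787 0.0845]
0 orange centroid 262.69 258.63
9 orange centroid 262.41 259.14
10 orange centroid 262.53 259.7
```

View pics/c10.png

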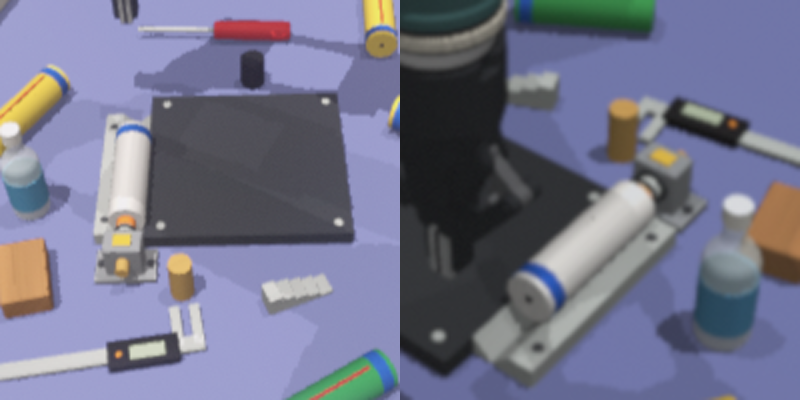

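Final view: the bar lies in the V against the orange tip. The tip has moved about 1.1 px, or roughly 3 mm, from its free position and holds there with the robot clear. All other items are in place.

```bash
python3 -m inch '[{"dx":0,"dy":0,"dz":0,"ax":0,"ay":0,"az":0,"fingers":-1},{"dx":0,"dy":0,"dz":0,"ax":0,"ay":0,"az":0,"fingers":-1},{"dx":0,"dy":0,"dz":0,"ax":0,"ay":0,"az":0,"fingers":-1},{"dx":0,"dy":0,"dz":0,"ax":0,"ay":0,"az":0,"fingers":-1}]' && python3 -c "
from h import *
probe('side'); print(bot.finish_job())"
```

```text
time: 20.48
tool_pos: [0.6622, -0.2262, 0.1244]
tcp_rot: [-2.123, -2.313, 0.001]
wrist_force: [0.1, 0.8, 0.5]
width: 0.004
side orange px 34 box (np.int64(258), np.int64(258), np.int64(267), np.int64(262)) y [0.0747 0.079  0.0838]
the job is handed in; nothing more can be done
None
```

The bar is in the V and resting against the probe, and I handed the job in at about 20.5 s of the 64 s. I rolled it along the plate with two open fingertips behind it at about 20–32 mm/s until it dropped into the V. Then I shut the fingers and pushed its free end along the V in small, slow steps until the probe went in, and backed away and lifted clear.

**Bar in the V:** it is square to the V (relative yaw about -0.003 to -0.01 rad), with its top at 49–51 mm. It would not turn while rolling and reached the V about 0.12 rad off; the V and the fingers straightened it.

**Probe:** the orange tip moved about 1.1 px in the side view, roughly 2–4 mm in. A check after the arm had withdrawn and held still for half a second showed the same.

**Forces and surroundings:** the wrist forces I read stayed around 6 N at most, and the other items I could see in the last picture were where they started.

**Disagreements:**
- The two cameras differ on the bar's final centre: y = +6.6 mm in the scene view and +12 mm in the side view. The scene view has read lower than the side view throughout. The tool position puts it at about +9 mm, so the exact probe depth is only known to about ±1.5 mm.
- My first move command was refused because keys were missing from its rows, and nothing moved.

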